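Close the gear unit's filler neck with its quick-thread cap

ROBOT

A 6-joint arm with a two-finger parallel gripper is mounted at the origin on the work surface. World frame = base frame: x ahead of the robot, y to its left, z up, the work surface at z = 0. Lengths are in m, angles in rad, forces in N, time in s.
With the tool pointing down it reaches from about 0.275 to 0.875 m from the base axis. Payload 12.5 kg.
Tool frame: the origin (TCP) lies between the finger pads; the fingertips stand 22 mm ahead of it and the grasp point (between the pads) lies 3 mm ahead of it; z points along the fingers, y is the line along which they close (so a half turn about z gives the same grasp; the last joint's range is limited). The gripper opens to 85 mm and grips with 20 to 120 N. Pads are 22 mm wide; open, the fingers measure 114 mm over their backs; the gripper's body (76 mm by 85 mm) begins 54 mm behind the grasp point. The pads swing forward as they close: fully open they stand 13 mm farther back than shut.
Start: joints at [-1.419, 0.351, 1.652, -0, 1.139, -0.085], TCP at [0.129, -0.535, 0.253] pointing down, gripper open.
Joint ranges: [-2.75, 2.75], [-0.79, 2.1], [0.01, 2.65], [-1.57, 4.71], [0.07, 3.14], [-2.87, 2.87]. Speed limits (rad/s): [2.22, 2.22, 2.79, 3.14, 3.14, 3.14].

INTERFACE

Orientations are given as [roll, pitch, yaw] about the fixed x, y, z axes, in that order (R = Rz(yaw) Ry(pitch) Rx(roll)).
In Python, from rig import * gives the robot as it stands. Calls block until the motion is done:
- movep(position, orientation): joint-space move of the TCP to a pose.
- move_straight(position, max_speed=0.15, rotation=None): straight line of the TCP; rotation=None keeps the orientation; max_speed is the mean speed in m/s.
- move_joints(angles): joint-space move.
- set_gripper(opening, grasp_force=None): opening from 0.0 (shut) to 1.0 (fully open); grasp_force is the grip in N (None keeps the last); returns when the fingers have stopped.
- hold(seconds).
- solve_ik(position, orientation): joint angles nearest the present ones, or None.
- snapshot(name): name is "side" or "top"; returns the picture (420x560x3 uint8, red, green, blue); there is no depth.
- calibration(name): a dict with "camera_matrix" (3x3 intrinsics, pixels), "R" (3x3) and "t" (3): a world point X has camera coordinates R X + t. Camera axes: x right, y down, z forward; pixel columns grow to the right and rows downward; lengths in m; the calibration is good to about 2 mm. A picture is of the moment at which its call begins. calibration takes no time and is no camera call.
A pose or a line that the arm cannot do raises MotionError and nothing moves.
- hand_in(): hands the job in; it is judged then, once.
Readings, each from a call of its own:
- read_t(): time.
- read_joint_pos(): joint angles.
- read_dq(): joint speeds.
- read_joint_torque(): joint torques, N m.
- read_position(): TCP position.
- read_tool_rot(): TCP orientation.
- read_wrist_force(): force on the tool from outside, world axes, zero at the start.
- read_ft_torque(): the same for the moment, N m.
- read_finger_gap(): opening from 0.0 (shut) to 1.0 (fully open).
- read_gripper_force(): force on a finger pad.
Only numpy, scipy, OpenCV 4.12 (cv2) and the standard library are available. Lean on these libraries where they do the work, as an engineer would, in place of code of your own. Each camera call takes 0.05 s, during which the arm holds its last target. There are 200 camera calls.

TASK

The saw's gear unit has been topped up: put the dark plastic filler cap with the straight bar grip back on the neck of the gear unit and leave it screwed fully home, upright and let go. Press it gently against the sprung seal, turn it backwards (anticlockwise from above) until you feel the thread drop into place, then screw it down clockwise and stop as soon as it comes up firm; never force the thread, and leave the other things on the bench where they are.

Things in the scene. Friction and masses are not known exactly. Their poses are not given: they have to be found in the camera images.
- cap_mid (a point): Filler cap, dark grey plastic, loose on the bench right way up, 70 g: a ribbed cup 58 mm across and 28 mm tall, open below, on its flat top a straight bar grip 50 long, 12 wide, 26 mm tall (54 mm overall). This point: on its axis, 27 mm above the bottom rim; z up, x along the bar. The other round things near it (star knob, stepped plug) have no bar.
- cap: The same cap, origin at the centre of its bottom rim. Its skirt is 52 mm wide inside, with three equal lugs 4 mm high and 6 mm wide at the bottom rim, 120 degrees apart, at an angle to the bar that is not given. They may land rubbing on a post's side, stiff against backward turning: ease clockwise a little and press again.
- gearbox: Gear unit, fixed: grey housing 110 x 120 x 81 mm on a foot plate; a motor 68 to 84 mm thick sticks out along +y to 192 mm from the neck's axis, with a terminal box up to 96 mm; a shaft along -y to 94 mm. Origin on the bench on the neck's vertical axis, z up. The neck stands on a round face 72 mm across, 85 mm up.
- neck_seat (a point): Foot of the neck, on its axis, 85 mm above the bench, z up. HOME: turned about 60 degrees clockwise under the ramps to a firm stop, the cap's rim is 1.5 mm above this point, held there by the thread against the seal spring. Pressing with 8 to 15 N and turning with under 0.4 N m is enough; neck and cap are rigid.
- neck_top (a point): Top of the neck, 23 mm above its foot: a metal stub 40 mm across with tapered top and three thread ramps, 49 mm across. Each covers 70 degrees, rising 5 mm anticlockwise, with a stop post 16 mm tall at its low end; from its high end to the next post is a 50 degree gap. The thread's angle about the axis differs every time and is not given.
- seal_tip (a point): Free tip of the sprung seal pin, 20 mm across, 40 mm above the neck's foot, fixed point. It pushes the cap up with 3 N at first touch (cap rim 16 mm above the foot) and 9 N when home. Lugs pressed on a ramp: rim 9 to 15 mm up (16 on a post). Turned anticlockwise it climbs, drops off the high end to 0 to 5 mm, and the next post stops it. Clockwise on a ramp it jams at a post.
- starknob: Bystander: dark grey five-lobed star knob, 60 mm across, 36 mm tall, origin under its centre.
- plug: Bystander: plain dark grey stepped plug, 52 mm across, 35 mm tall, origin under its centre.
- bearing: Bystander: steel ring 52 mm across, 15 mm tall, origin under its centre.
- wrench: Bystander: flat wrench lying on the bench beyond the task's things, lengthwise along its x.
- screwdriver: Bystander: screwdriver lying on the bench beyond the task's things, lengthwise along its x.
- tape: Bystander: tape measure 70 x 36 x 62 mm, origin under its centre.
- spray: Bystander: white bottle 60 mm across, 150 mm tall, origin under its centre.
Not all that is in view belongs to the job. What is shaped like the cap but orange or turquoise is not meant.

How it is judged:
At the end, for the whole second after the job is handed in: The cap sits on the gear unit's neck, screwed home: its centre point 25 to 30.2 mm above the foot of the neck (home is 28.5), within 4 mm of the neck's axis, tilted less than 0.06 rad, at rest (z of cap_mid in the frame of gearbox between 0.11 and 0.1152 m and horizontal distance between cap_mid and neck_seat below 0.004 m and angle between cap_mid's own z axis and vertical below 0.06 rad and linear speed of cap below 0.01 m/s and angular speed of cap below 0.1 rad/s); the robot touches nothing.
It fails at once if the thread is forced: cap and gear unit press on each other with more than 80 N (contact force between cap and gearbox above 80 N).
It fails at once if the robot pushes on the gear unit with more than 15 N (contact force between the arm and gearbox above 15 N).
It fails at once if the gripper pushes on the gear unit with more than 15 N (contact force between the fingers and gearbox above 15 N).
It fails at once if another thing on the bench is moved by more than 20 mm (distance of any of starknob, plug, bearing, wrench, screwdriver, tape, spray from where it was at the start of the episode above 0.02 m).
It also fails if it takes over 64 s, if anything falls off the work surface, if the arm or the gripper's body presses on something with over 40 N, if the wrist force passes 120 N, or if a joint passes its speed limit or range.

## Working session

There is one attempt and no reset: what is moved stays moved. The work goes in short steps, each a Python script; the robot and the scene stay as the last script left them, time stands still between calls to the robot, and variables do not carry over. Pictures are saved under pics/ and viewed, at most 10 in all, crops included, and the job is handed in when it is done.

```bash
ls; mkdir -p pics
python3 - <<'E'
from rig import *
import cv2
for n in("top","side"):
    im=snapshot(n); cv2.imwrite(f"pics/{n}0.png",im[:,:,::-1]); c=calibration(n); print(n,c["camera_matrix"].tolist(),c["R"].round(3).tolist(),c["t"].round(3).tolist())
print(read_t(),read_tool_rot())
E
```

```text
pics
top [[415.78940965563714, 0.0, 278.9648428182487], [0.0, 415.78940965563714, 211.40022986164956], [0.0, 0.0, 1.0]] [[-0.025, -1.0, 0.006], [-0.996, 0.024, -0.091], [0.091, -0.008, -0.996]] [-0.131, 0.58, 0.832]
side [[427.1602311035818, 0.0, 271.2560817795483], [0.0, 427.1602311035818, 209.48794557111918], [0.0, 0.0, 1.0]] [[0.974, -0.225, -0.006], [-0.171, -0.721, -0.672], [0.147, 0.655, -0.741]] [-0.595, 0.085, 0.948]
0.1 [-3.14060134e+00 -9.31549700e-05  2.36785967e-01]
```

View pics/top0.png

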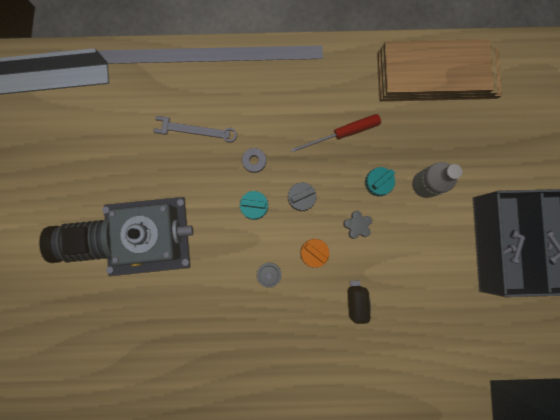

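View pics/side0.png

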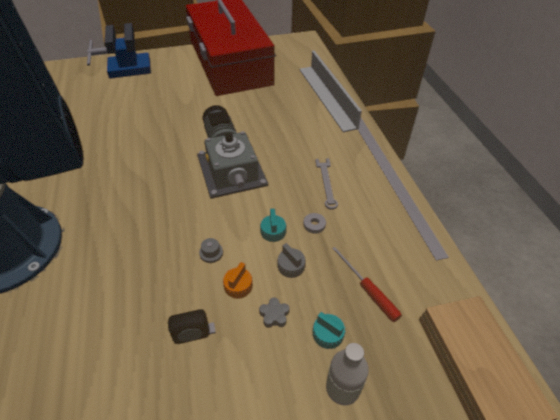

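The grey cap with the bar is at top (302,197) and side (291,262). The gear unit's neck is near top (139,232) and side (230,143). I'll enlarge both areas next.

```bash
cat > u.py <<'E'
import numpy as np, cv2
from rig import *
def ray(n,px):
    c=calibration(n);K=np.array(c["camera_matrix"]);R=np.array(c["R"]);t=np.array(c["t"])
    return -R.T@t, R.T@np.linalg.solve(K,[px[0],px[1],1.])
def plane(n,px,z):
    o,d=ray(n,px); return o+d*(z-o[2])/d[2]
def tri(a,b):
    o1,d1=ray("top",a);o2,d2=ray("side",b)
    d1/=np.linalg.norm(d1);d2/=np.linalg.norm(d2)
    A=sum(np.eye(3)-np.outer(d,d) for d in(d1,d2))
    return np.linalg.solve(A,(np.eye(3)-np.outer(d1,d1))@o1+(np.eye(3)-np.outer(d2,d2))@o2)
def crop(im,x,y,h,s): return cv2.resize(im[y-h:y+h,x-h:x+h],(s,s),interpolation=cv2.INTER_CUBIC)
E
python3 - <<'E'
from u import *
t=cv2.imread("pics/top0.png");s=cv2.imread("pics/side0.png")
a=np.hstack([crop(t,302,197,20,300),crop(t,140,232,25,300)]);b=np.hstack([crop(s,291,262,20,300),crop(s,230,145,25,300)])
cv2.imwrite("pics/c0.png",cv2.convertScaleAbs(np.vstack([a,b]),alpha=1.6))
E
```

```text
(no output)
```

View pics/c0.png

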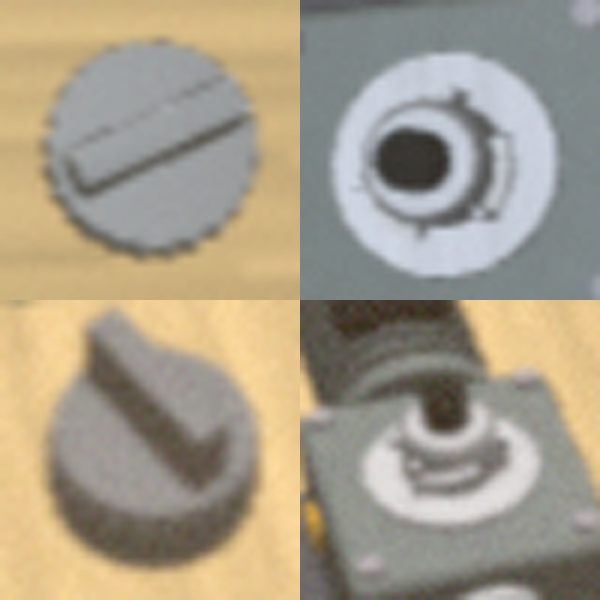

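The bar runs across the cap at about 25° to the image row. The round face is clear in both views: the ellipse centre is near (139,234) in top and (230,147) in side. I'll fit contours to get sharper figures.

Run:
```python
from u import *
t=cv2.imread("pics/top0.png");s=cv2.imread("pics/side0.png")
def face(im,x,y,thr,r=24):
    m=np.zeros(im.shape[:2],np.uint8);g=cv2.cvtColor(im,cv2.COLOR_BGR2GRAY)
    S=8;gg=cv2.resize(g[y-r:y+r,x-r:x+r],None,fx=S,fy=S,interpolation=cv2.INTER_CUBIC)
    c=max(cv2.findContours((gg>thr).astype(np.uint8),0,1)[0],key=cv2.contourArea)
    e=cv2.fitEllipse(cv2.convexHull(c)); return (np.array(e[0])+.5)/S-.5+[x-r,y-r],np.array(e[1])/S,e[2]
for n,im,x,y in(("top",t,139,234),("side",s,230,147)):
    g=cv2.cvtColor(im,cv2.COLOR_BGR2GRAY); 
    for thr in(105,115,125):
        c,ax,an=face(im,x,y,thr);print(n,thr,c,ax,an,plane(n,c,.085))
c1=face(t,139,234,115)[0];c2=face(s,230,147,115)[0];print("tri face",tri(c1,c2))
# cap: low-saturation mask
for n,im,x,y in(("top",t,302,197),("side",s,291,262)):
    r=20;S=8;h=cv2.cvtColor(im,cv2.COLOR_BGR2HSV)[y-r:y+r,x-r:x+r,1]
    k=(cv2.resize(h,None,fx=S,fy=S,interpolation=cv2.INTER_CUBIC)<60).astype(np.uint8)
    c=max(cv2.findContours(k,0,1)[0],key=cv2.contourArea)
    (cx,cy),rr=cv2.minEnclosingCircle(c); p=np.array([cx,cy])/S-.5+[x-r,y-r]; print(n,p,rr/S,plane(n,p,.028),plane(n,p,0.02))
o=np.array([282,177])
f=lambda p,z:plane("top",np.array(p)/7.5-.5+o,z)
a,b=f((88,193),.054),f((250,118),.054);d=f((75,148),.054);e=f((225,80),.054)
for p,q in((a,b),(d,e)): print("bar yaw",np.arctan2(*(q-p)[1::-1]),np.linalg.norm(q-p))
print("bar mid",(a+b+d+e)/4)
print("pin",plane("top",[133.7,233.7],.125), "wrench cam",ray("top",(0,0))[0])
```

```text
top 105 [138.58786583 233.89700699] [36.62093735 38.00982285] 42.92545700073242 [0.53446917 0.12444156 0.085     ]
top 115 [138.57794952 233.95463943] [35.95819092 37.31593704] 41.03947448730469 [0.53435958 0.12445982 0.085     ]
top 125 [138.58187675 233.91790581] [34.98520279 36.50990677] 35.791099548339844 [0.53442954 0.12445274 0.085     ]
side 105 [229.70327759 146.82022476] [20.57437134 29.93367767] 85.30699920654297 [0.53538886 0.12513213 0.085     ]
side 115 [244.65949631 126.24705648] [19.02106285 46.03731155] 154.57534790039062 [0.58626769 0.19783585 0.085     ]
side 125 [243.59600449 129.5952301 ] [12.99274921 35.91744232] 151.10006713867188 [0.58103383 0.18466767 0.085     ]
tri face [0.55073824 0.09516767 0.16464588]
top [301.578825   195.92803383] 14.595352172851562 [ 0.60728864 -0.19276347  0.028     ] [ 0.60830722 -0.19327663  0.02      ]
side [291.20127487 258.38937187] 16.50002670288086 [ 0.60847742 -0.19334997  0.028     ] [ 0.61016491 -0.18785069  0.02      ]
bar yaw -1.1597624800212873 0.04792721488506902
bar yaw -1.1670831462890079 0.04426464601131637
bar mid [ 0.60688874 -0.19359155  0.054     ]
pin [0.53324372 0.12011037 0.125     ] wrench cam [ 0.49861744 -0.13801494  0.88151348]
```

Run:
```python
from u import *
Y=1.979;c=[.6075,-.1933]
set_gripper(.6,80)
movep([*c,.15],[np.pi,0,Y]); print(read_t())
move_straight([*c,.054],.12); set_gripper(0,80)
print(read_t(),read_finger_gap(),read_gripper_force(),read_wrist_force(),read_position())
move_straight([*c,.22],.2); print(read_t(),read_finger_gap(),read_wrist_force(),read_ft_torque())
t=snapshot("top");s=snapshot("side")
p=np.array([*c,.2])
ims=[]
for n,im in(("top",t),("side",s)):
    k=calibration(n);q=np.array(k["camera_matrix"])@(np.array(k["R"])@p+k["t"]);q=(q[:2]/q[2]).astype(int);print(n,q)
    ims.append(crop(im[:,:,::-1],*q,45,400))
cv2.imwrite("pics/g.png",cv2.convertScaleAbs(np.hstack(ims),alpha=1.5))
```

```text
2.675
4.0667 0.1203630131739979 78.97183299064636 [-1.15530021  0.74993221  5.55312949] [ 0.6079251  -0.19345353  0.05476249]
5.05 0.12393283532934984 [ 0.64738205 -0.09906581 -0.5968094 ] [0.01145152 0.0459115  0.01945032]
top [308 182]
side [293 201]
```

View pics/g.png

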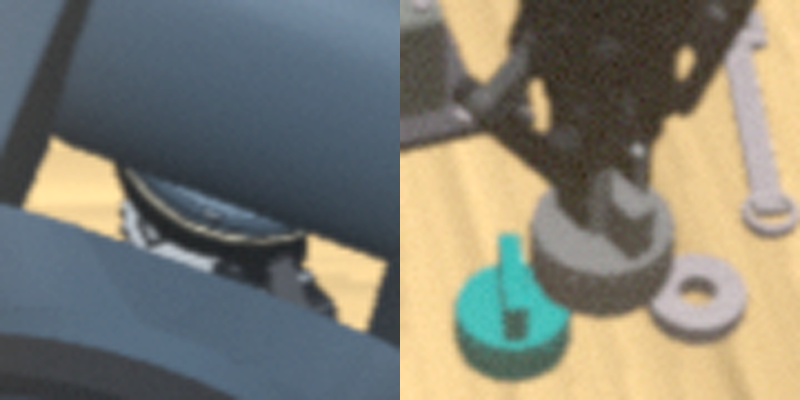

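The side view shows the cap level in the fingers, with the cup centred near (293,207) where it was expected. Next I'll carry it to the neck and feel for contact.

```bash
cat >> u.py <<'E'
N=np.array([.5347,.1247]); OFF=.0548
def st(f0,m0,tag=""):
    p=read_position();f=read_wrist_force()-f0;m=read_ft_torque()-m0
    print(tag,"t%.1f"%read_t(),"rim%.1f"%((p[2]-OFF-.085)*1e3),"yaw%.2f"%(read_tool_rot()[2]%6.2832),"F",f.round(1),"M",m.round(2)); return p,f,m
E
python3 - <<'E'
from u import *
Y=1.6
movep([*N,.21],[np.pi,0,Y]); move_straight([*N,.085+OFF+.020],.12); hold(.3)
f0=read_wrist_force();m0=read_ft_torque();np.save("z.npy",[f0,m0]);st(f0,m0,"hover")
z=.085+OFF+.020
for i in range(14):
    z-=.001; move_straight([*N,z],.02); p,f,m=st(f0,m0,"z%.1f"%((z-OFF-.085)*1e3))
    if f[2]>10 or np.hypot(f[0],f[1])>8: break
E
```

```text
hover t7.3 rim20.5 yaw1.60 F [0. 0. 0.] M [0. 0. 0.]
z19.0 t7.5 rim19.0 yaw1.60 F [-1.3 -0.1 -0.5] M [-0.03 -0.02 -0.07]
z18.0 t7.8 rim17.9 yaw1.60 F [-0.6 -0.4 -0. ] M [ 0.03 -0.02 -0.04]
z17.0 t8.0 rim16.9 yaw1.60 F [-0.8  0.9 -0.1] M [ 0.02  0.05 -0.04]
z16.0 t8.3 rim16.0 yaw1.60 F [-0.3  0.1  0. ] M [ 0.01  0.02 -0.04]
z15.0 t8.5 rim15.1 yaw1.60 F [-1.3 -0.3  3.1] M [ 0.01  0.15 -0.05]
z14.0 t8.8 rim14.1 yaw1.60 F [-1.8 -1.1  3.3] M [-0.02  0.1  -0.01]
z13.0 t9.0 rim13.0 yaw1.60 F [-0.8  0.4  2.4] M [-0.02  0.03 -0.02]
z12.0 t9.3 rim12.0 yaw1.60 F [-1.6  0.2  3.6] M [0.   0.04 0.01]
z11.0 t9.5 rim11.0 yaw1.60 F [ 0.6 -0.1  3.7] M [-0.    0.03 -0.02]
z10.0 t9.8 rim10.0 yaw1.60 F [-0.1  0.1  5.4] M [ 0.02  0.03 -0.03]
z9.0 t10.0 rim9.1 yaw1.60 F [-0.7  0.2  5.8] M [-0.01  0.01 -0.04]
z8.0 t10.3 rim8.1 yaw1.60 F [-1.  -0.6  5.5] M [-0.03  0.06  0.04]
z7.0 t10.5 rim7.1 yaw1.60 F [-1.4  0.2  6.1] M [ 0.01  0.02 -0.01]
z6.0 t10.8 rim6.2 yaw1.60 F [-0.9  0.4  6. ] M [-0.    0.13  0.02]
```

The lugs went straight into the gaps: the rim reads 6 mm at 6 N, with no sideways load. I'll lower a little more, then turn gently backwards to check the position against the next post.

Run:
```python
from u import *
f0,m0=np.load("z.npy")
for r in(5,4,3):
    move_straight([*N,.085+OFF+r*1e-3],.02); p,f,m=st(f0,m0)
    if f[2]>13: break
y=1.6
for i in range(14):
    y+=.05; move_straight([*N,.085+OFF+r*1e-3],.05,rotation=[np.pi,0,y]); p,f,m=st(f0,m0)
    if abs(m[2])>.2 or f[2]>16: break
```

```text
t11.0 rim5.2 yaw1.60 F [-0.6  1.2  6.5] M [-0.    0.09 -0.  ]
 t11.3 rim4.2 yaw1.60 F [-2.6  0.6  8. ] M [-0.01  0.13 -0.03]
 t11.5 rim3.2 yaw1.60 F [-0.2  0.5  7.9] M [ 0.    0.16 -0.02]
 t11.8 rim3.3 yaw1.65 F [-1.9  0.3  7.9] M [-0.04  0.13 -0.05]
 t12.0 rim3.3 yaw1.70 F [-1.4 -0.5  6.6] M [-0.    0.11  0.02]
 t12.3 rim3.3 yaw1.75 F [-1.8  0.4  7.9] M [-0.01  0.12  0.01]
 t12.5 rim3.3 yaw1.80 F [-1.6 -0.   7. ] M [-0.02  0.07  0.02]
 t12.8 rim3.4 yaw1.85 F [-1.   0.6  7.1] M [-0.01  0.06  0.01]
 t13.0 rim3.3 yaw1.90 F [-0.8  0.6  7.6] M [-0.01  0.07  0.  ]
 t13.3 rim3.3 yaw1.95 F [-1.3 -0.8  7.6] M [ 0.03 -0.02  0.  ]
 t13.5 rim3.4 yaw2.00 F [-1.4  0.1  7. ] M [0.01 0.03 0.02]
 t13.8 rim3.3 yaw2.05 F [-0.4 -0.5  7.7] M [-0.05  0.02 -0.08]
 t14.0 rim3.4 yaw2.10 F [-2.2 -0.8  8.3] M [-0.35  0.24 -0.64]
```

Run:
```python
from u import *
f0,m0=np.load("z.npy")
y=2.1;r=3.0
for i in range(60):
    y-=.04; 
    if y<1.6: r=max(1.7,r-.08)
    move_straight([*N,.085+OFF+r*1e-3],.05,rotation=[np.pi,0,y]); 
    f=read_wrist_force()-f0;m=read_ft_torque()-m0
    if i%4==0 or abs(m[2])>.15: st(f0,m0,"r%.2f"%r)
    if abs(m[2])>.25 and i>3 or abs(f[2])>18: st(f0,m0,"stop");break
    if f[2]<0: r-=.3
print(y,r)
```

```text
r3.00 t14.3 rim3.3 yaw2.06 F [-2.  -0.4  7.4] M [-0.21  0.15 -0.07]
r3.00 t15.3 rim3.4 yaw1.90 F [-1.7  0.1  7.1] M [-0.09 -0.02 -0.04]
r3.00 t16.3 rim3.4 yaw1.74 F [ 0.1 -0.6  7.6] M [-0.03 -0.03  0.02]
r2.92 t17.3 rim3.3 yaw1.58 F [-0.9 -0.6  8. ] M [-0.05  0.   -0.04]
r2.60 t18.3 rim3.0 yaw1.42 F [-0.4  0.4  8.1] M [ 0.05 -0.01 -0.06]
r2.28 t19.3 rim2.7 yaw1.26 F [-0.6 -0.3  8. ] M [ 0.   -0.03  0.  ]
r1.96 t20.3 rim2.4 yaw1.10 F [-0.9  0.3  7.7] M [ 0.01 -0.07 -0.01]
r1.70 t21.3 rim2.2 yaw0.94 F [-0.4 -0.1  8.2] M [-0.04  0.    0.  ]
r1.70 t22.3 rim2.2 yaw0.78 F [-0.8 -0.4  8.1] M [-0.03 -0.03  0.04]
r1.70 t23.3 rim2.2 yaw0.62 F [-1.5 -0.4  7.6] M [0.01 0.04 0.  ]
r1.70 t24.3 rim2.1 yaw0.46 F [-0.1  0.1  5.9] M [-0.03 -0.13 -0.01]
r1.70 t25.3 rim1.8 yaw0.30 F [ 4.7 -2.8  3.4] M [-0.61 -0.91  0.61]
stop t25.3 rim1.8 yaw0.30 F [ 4.7 -2.8  3.4] M [-0.61 -0.91  0.61]
0.2999999999999988 1.7
```

The cap came up firm at yaw 0.30, with the rim near 1.7 mm and the thread carrying the seal load. I'll let go, back off and look.

Run:
```python
from u import *
f0,m0=np.load("z.npy")
set_gripper(.5); hold(.2); st(f0,m0,"open")
p=read_position(); move_straight([p[0],p[1],.26],.15)
movep([.40,-.25,.32],[np.pi,0,.3]); print(read_t())
t=snapshot("top")[:,:,::-1];s=snapshot("side")[:,:,::-1]
cv2.imwrite("pics/e.png",cv2.convertScaleAbs(np.hstack([crop(t,139,232,25,400),crop(s,230,142,25,400)]),alpha=1.6))
```

```text
open t25.9 rim1.7 yaw0.30 F [-1.2 -0.3  0.7] M [-0.01 -0.   -0.04]
28.3
```

View pics/e.png

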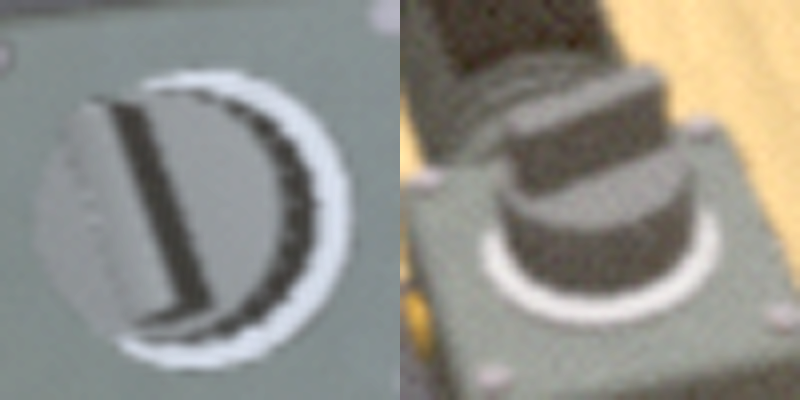

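The pictures show the cap level and concentric on the face: top (139,232), side (230,140). The bar's yaw is about 0.33, so it has not unscrewed. I'll hand it in.

```bash
python3 -c "
from rig import *
print(hand_in())"
```

```text
the job is handed in; nothing more can be done
None
```

The filler cap is screwed down on the neck to a firm stop (about 102° clockwise from the next post), level and let go, and the job was handed in at about 28 s; the hand-in gave no verdict.

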